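Seat the arbor in the drill chuck

ROBOT

A 6-joint arm with a two-finger parallel gripper is mounted at the origin on the work surface. World frame = base frame: x ahead of the robot, y to its left, z up, the work surface at z = 0. Lengths are in m, angles in rad, forces in N, time in s.
With the tool pointing down it reaches from about 0.275 to 0.75 m from the base axis. Payload 10.2 kg.
Tool frame: the origin (TCP) lies midway between the tips of the shut fingers; the grasp point (between the pads) lies 19 mm behind it (env.hold_point_z is the distance from the TCP to the grasp point, in m); x points along the fingers, z is the direction in which the jaws open and shut, and the axes are right-handed (so a half turn about x gives the same grasp; the last joint's range is limited). The gripper opens to 85 mm and grips with 20 to 120 N. Pads are 22 mm wide; open, the fingers measure 114 mm over their backs; the gripper's body (76 mm by 85 mm) begins 54 mm behind the grasp point. The pads swing forward as they close: fully open they stand 13 mm farther back than shut.
Start: joints at [-1.471, 0.313, 1.498, -0, 1.331, -0.223], TCP at [0.167, -0.498, 0.231] pointing down, gripper open.
Joint ranges: [-2.94, 2.94], [-0.97, 2.17], [0.19, 2.56], [-1.23, 4.37], [0.02, 3.11], [-2.88, 2.88]. Speed limits (rad/s): [2.39, 2.39, 3.01, 3.14, 3.14, 3.14].

INTERFACE

Orientations are given as a unit quaternion [x, y, z, w].
In Python, from bench import env, kinematics, monitor, eyes, job gives the robot as it stands. The module is installed in compiled form; this text tells all that it offers. Calls block until the motion is done:
- env.reach(position, orientation): joint-space move of the TCP to a pose.
- env.movel(position, velocity=0.15, frame=None, guard=None): straight line of the TCP; frame=None keeps the orientation; velocity is the mean speed in m/s. With guard (N) it stops when the force on the tool has changed by that much, and returns True; else False.
- env.set_joints(angles): joint-space move.
- env.release() and env.close_gripper(effort=None): open the fingers fully, or close them until they stop; effort is the grip in N (None keeps the last).
- env.hold(seconds).
- kinematics.ik(position, orientation): joint angles nearest the present ones, or None.
- monitor.sense(): the state.
- eyes.grab_frame(name): name is "side" or "top" or "wrist"; returns a dict with "frame" (400x640x3 uint8, red, green, blue), "mtx" (3x3 intrinsics, pixels), "k1" (the pictures are not rectified: a ray, as slopes to the right and down, at radius r is drawn at 1 + k1 r^2 times it, then the intrinsics apply), "view" (4x4, takes a point from world to camera coordinates). Camera axes: x right, y down, z forward; pixel columns grow to the right and rows downward; lengths in m; the calibration is good to about 2 mm. A picture is of the moment at which its call begins. There is no depth.
A pose or a line that the arm cannot do raises env.MotionError and nothing moves.
- job.hand_in(): hands the job in, once; it reports no verdict.
The state is a dict: "clock": time; "joints": joint angles; "qvel": joint speeds; "joint_efforts": joint torques, N m; "position": TCP position; "ee_rot": TCP orientation; "contact_force": force on the tool from outside, world axes, zero at the start; "ft_torque": the same for the moment, N m; "finger_gap": opening from 0.0 (shut) to 1.0 (fully open).
Only numpy, scipy, OpenCV 4.12 (cv2) and the standard library are available. Lean on these libraries where they do the work, as an engineer would, in place of code of your own. Each camera call takes 0.05 s, during which the arm holds its last target. There are 200 camera calls.

TASK

Stand the arbor with the flat tang, short taper down, in the socket of the drill chuck on the wooden pad and let go of it; drive it home with two or more light, separate taps of the brass bar on the tang, so that friction alone holds it, and put the bar back on the bench. Then lift the chuck by the arbor only, carry it over and stand it upright in the tool tray, without disturbing the other things.

Things in the scene. Friction and masses are not known exactly. Their poses are not given: they have to be found in the camera images.
- arbor_grip (a point): Steel arbor, 115 mm long, in one of 3 holes 52 mm apart in a wooden rack 50 mm high, 60 wide; row along this point's x (to 0.15 rad); beside it a thin pin and a pointed centre, to 102 mm above bench. From the top: flat tang 13x6 mm, shank 18 to 15 thick, 27 mm collar, 38 mm stub with 1:8 taper. Point: mid-shank on the axis, z up; 41 mm below tang end, 36 above collar underside, 74 above tip.
- chuck_mouth (a point): Steel drill chuck, 49 mm across, 66 tall, about 0.7 kg, loose on a 90 mm wooden pad 18 mm thick, nose down, socket up. Point: centre of the socket's mouth in its top face, z up; 1:8 socket, 20 mm wide here, 38 deep. Arbor in: its grip point is 43 to 44 mm above this one, tapped home 1 to 2 mm lower (springy). Merely set or lightly pushed in, it pulls out again when lifted.
- bar_mid (a point): Brass bar, round, 25 mm thick, 120 mm long, about 0.45 kg, standing on end on the bench: the tapping tool, held upright and brought down endwise on the tang. Point: its centre, 60 mm above its foot, z along it. Three or four light taps, stopped at 15 to 18 N, coming down at about 15 mm/s and lifted clear between, seat the arbor; a tap under 10 N does not count, over 25 N is too hard.
- tray_in (a point): Tool tray, aluminium with a black rubber mat, 170 mm (x) by 150 mm (y) outside, rim 4 mm wide and 20 mm above the bench, fixed. Point: centre of the mat's top, 6 mm above the bench; x and y along its sides, z up.
There are look-alikes about, which are no part of the job. What is meant by the part that bears bar_mid is not turquoise, and is the larger of those in its own colour.

How it is judged:
On the way, in this order (a step that is already met when the one before it is completed fails the run):
1. the arbor stands in the chuck's socket, taper down, let go of (z of arbor_grip in the frame of chuck_mouth between 0.034 and 0.0465 m and angle between the z axis of arbor_grip and the z axis of chuck_mouth, either way round below 0.06 rad and horizontal distance between arbor_grip and chuck_mouth below 0.008 m and contact force between the fingers and arbor below 0.1 N and height (world z) of chuck_mouth below 0.09 m), for 0.2 s.
2. a first tap of the bar on the arbor's tang (contact force between bar and arbor above 10 N).
3. the bar is lifted off the arbor (contact force between bar and arbor below 0.1 N), for 0.1 s.
4. a second, separate tap (contact force between bar and arbor above 10 N).
5. the bar is off the arbor and back on the bench, let go of (z of arbor_grip in the frame of chuck_mouth between 0.034 and 0.0465 m and angle between the z axis of arbor_grip and the z axis of chuck_mouth, either way round below 0.06 rad and horizontal distance between arbor_grip and chuck_mouth below 0.008 m and contact force between bar and arbor below 0.1 N and height (world z) of bar_mid below 0.064 m and contact force between the fingers and bar below 0.1 N), for 0.2 s.
6. the chuck hangs on the arbor by friction alone, lifted clear of everything but the arbor (z of arbor_grip in the frame of chuck_mouth between 0.034 and 0.0465 m and angle between the z axis of arbor_grip and the z axis of chuck_mouth, either way round below 0.06 rad and horizontal distance between arbor_grip and chuck_mouth below 0.008 m and height (world z) of chuck_mouth above 0.1 m and contact force between each of the fingers, the arm and chuck below 0.1 N), for 0.5 s.
At the end, for the whole second after the job is handed in: The chuck stands upright (within 0.08 rad) on the tray's floor inside its rim, with the arbor still in its socket, its collar less than 10 mm above the chuck's face, and in line with it (0.06 rad); the bar is on the bench, all at rest and let go of (z of arbor_grip in the frame of chuck_mouth between 0.034 and 0.0465 m and angle between the z axis of arbor_grip and the z axis of chuck_mouth, either way round below 0.06 rad and horizontal distance between arbor_grip and chuck_mouth below 0.008 m and x of chuck_mouth in the frame of tray_in between -0.06 and 0.06 m and y of chuck_mouth in the frame of tray_in between -0.05 and 0.05 m and z of chuck_mouth in the frame of tray_in between 0.062 and 0.069 m and angle between chuck_mouth's own z axis and vertical below 0.08 rad and linear speed of chuck below 0.02 m/s and height (world z) of bar_mid below 0.064 m and linear speed of bar below 0.05 m/s); the robot touches nothing.
It fails at once if a blow or push of the bar on the arbor of more than 25 N (contact force between bar and arbor above 25 N).
It fails at once if the chuck is tipped by more than 0.3 rad (angle between chuck_mouth's own z axis and vertical above 0.3 rad).
It fails at once if another thing on the bench is pushed more than 20 mm (distance of any of mandrel, centre, capped_vessel, open_vessel, wash_bottle, beaker, chuck_key, spanner from where it was at the start of the episode above 0.02 m).
It also fails if it takes over 72 s, if anything falls off the work surface, if the arm or the gripper's body presses on something with over 40 N, if the wrist force passes 120 N, or if a joint passes its speed limit or range.

## Working session

There is one attempt and no reset: what is moved stays moved. The work goes in short steps, each a Python script; the robot and the scene stay as the last script left them, time stands still between calls to the robot, and variables do not carry over. Pictures are saved under pics/ and viewed, about 8 in all and at most 12, crops included, and the job is handed in when it is done.

```bash
mkdir -p pics; cat > h.py <<'E'
import numpy as np, cv2
from bench import env, kinematics, monitor, eyes, job
def snap(n,f,crop=None,s=1):
    d=eyes.grab_frame(n); im=d["frame"][:,:,::-1]
    np.savez('pics/'+f+'.npz',**{k:d[k] for k in("frame","mtx","k1","view")})
    save(im,f,crop,s); return d
def save(im,f,crop=None,s=1):
    if crop: x0,y0,x1,y1=crop; im=im[y0:y1,x0:x1]
    cv2.imwrite('pics/'+f+'.png',cv2.resize(np.ascontiguousarray(im),None,fx=s,fy=s,interpolation=cv2.INTER_CUBIC))
def load(f): return dict(np.load('pics/'+f+'.npz'))
def ray(d,u,v):
    K=d["mtx"]; x=np.array([(u-K[0,2])/K[0,0],(v-K[1,2])/K[1,1]]); s=x.copy()
    for _ in range(30): s=x/(1+float(d["k1"])*(s@s))
    V=d["view"]; R=V[:3,:3]; return -R.T@V[:3,3], R.T@np.array([s[0],s[1],1])
def at(d,u,v,z):
    o,r=ray(d,u,v); return o+r*(z-o[2])/r[2]
def proj(d,p):
    c=d["view"]@np.append(p,1); s=c[:2]/c[2]; s=s*(1+float(d["k1"])*(s@s)); K=d["mtx"]
    return np.array([K[0,0]*s[0]+K[0,2],K[1,1]*s[1]+K[1,2]])
def tri(*obs):
    A=np.zeros((3,3));b=np.zeros(3)
    for d,u,v in obs:
        o,r=ray(d,u,v); r=r/np.linalg.norm(r); P=np.eye(3)-np.outer(r,r); A+=P;b+=P@o
    return np.linalg.solve(A,b)
E
python3 - <<'E'
from h import *
for n in("top","side"):
    d=snap(n,n+"0"); print(n,d["mtx"],d["k1"],d["view"].round(3))
print(monitor.sense(),env.hold_point_z)
E
```

```text
top [[491.85192072   0.         321.10161763]
 [  0.         491.85192072 196.85921996]
 [  0.           0.           1.        ]] -0.021005370472272293 [[-0.028 -0.999  0.027 -0.006]
 [-0.997  0.026 -0.072  0.565]
 [ 0.071 -0.029 -0.997  0.999]
 [ 0.     0.     0.     1.   ]]
side [[477.59908852   0.         321.26904639]
 [  0.         477.59908852 202.42270357]
 [  0.           0.           1.        ]] -0.05451344590711849 [[-0.828 -0.561 -0.01   0.457]
 [-0.369  0.558 -0.744  0.269]
 [ 0.423 -0.612 -0.669  0.676]
 [ 0.     0.     0.     1.   ]]
{'clock': 0.1, 'joints': array([-1.47135951e+00,  3.13410485e-01,  1.49832339e+00, -2.00377555e-05,
        1.33098843e+00, -2.23426337e-01]), 'qvel': array([-1.05504798e-03, -1.28504129e-03, -3.62336830e-03,  6.79939011e-06,
       -7.65465933e-05,  4.41433297e-04]), 'joint_efforts': array([ 2.28981655e-03, -4.12898648e+01, -2.60144681e+01, -2.55855384e-04,
        2.95962163e-03, -4.52496408e-05]), 'position': array([ 0.16652241, -0.49766591,  0.23079809]), 'ee_rot': array([ 0.41342681,  0.57413519, -0.41283718,  0.57359613]), 'contact_force': array([ 0.00716678, -0.04789008,  0.57183188]), 'ft_torque': array([-0.0560472 ,  0.04007153,  0.0361933 ]), 'finger_gap': 1.0019496704922328} 0.0187
```

View pics/top0.png

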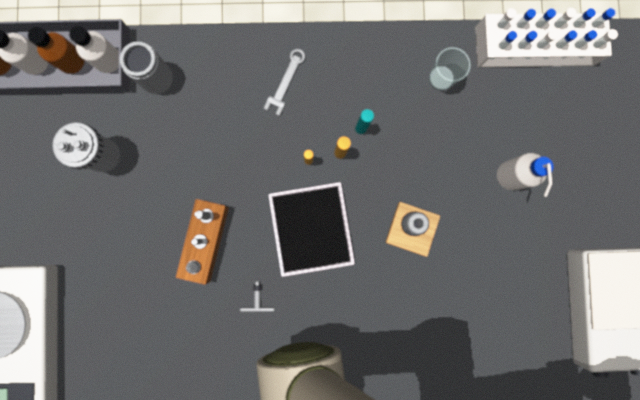

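View pics/side0.png

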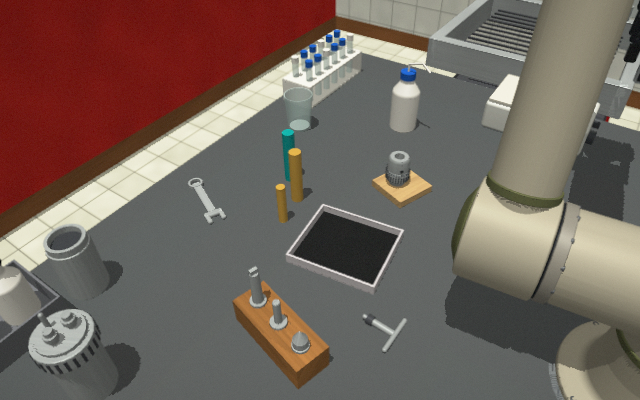

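The picture shows three candidates for each part, listed here with pixels.
- **Rack, side view:** (254,285) tall, tang-like; (278,313) thin pin; (300,340) cone.
- **Bars, side view:** turquoise (288,155); large brass (295,175); small brass (281,203).

I choose the large brass bar and, provisionally, the rack's far piece. I'll check these in one close crop.

```bash
python3 - <<'E'
from h import *
t=load("top0")["frame"][:,:,::-1]; s=load("side0")["frame"][:,:,::-1]
def c(im,x0,y0,x1,y1): return cv2.resize(np.ascontiguousarray(im[y0:y1,x0:x1]),(400,300),interpolation=cv2.INTER_CUBIC)
m=np.vstack([np.hstack([c(s,224,255,344,345),c(s,265,125,385,215)]),np.hstack([c(t,160,195,280,285),c(t,330,130,450,220)])])
cv2.imwrite("pics/m1.png",m)
s2=c(s,365,135,445,195)
E
```

```text
(no output)
```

View pics/m1.png

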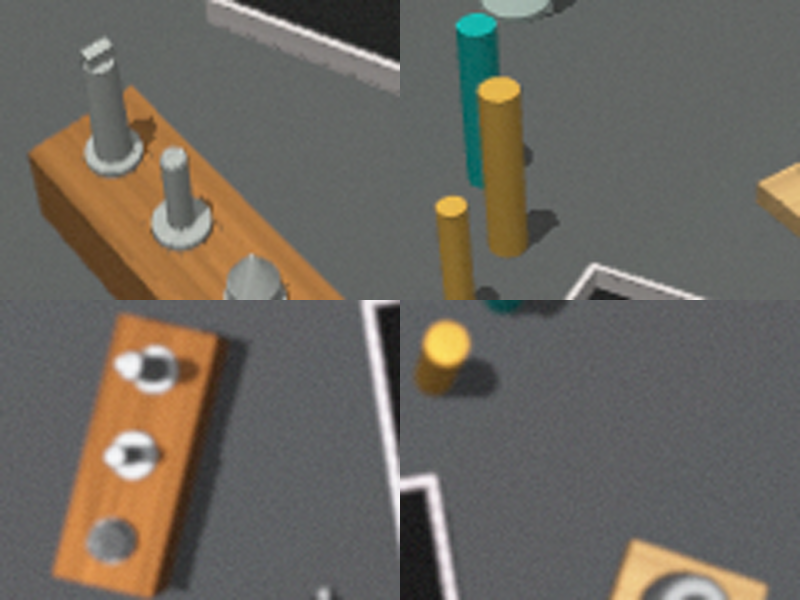

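Close crop: in the side view the arbor has a flat tang at (253,269) and its collar at (258,301). The pin sits in the middle and the cone at the near end. The large brass bar's top is at (294.7,152) in side and (344,143) in top. The chuck mouth is at about (418,223) in top.

```bash
cat >> h.py <<'E'
from scipy.spatial.transform import Rotation as Ro
def q(a):
    x=np.array([0,0,-1.]); z=np.array([np.cos(a),np.sin(a),0]); return Ro.from_matrix(np.c_[x,np.cross(z,x),z]).as_quat()
E
python3 - <<'E'
from h import *
t=load("top0");s=load("side0")
print("tang tri",tri((s,253.1,269.1),(t,198.4,214.2)), "top@.127",at(t,198.4,214.2,.127),"side",at(s,253.1,269.1,.127))
c=[at(t,205.6,216,.053),at(t,200.2,241.5,.053)]; print("collars",c,"side",at(s,257.9,300.6,.053),at(s,278,321,.053))
for u,v in((196.6,199.5),(177.4,277.5)): print("edge",at(t,u,v,.05))
print("bar",at(t,344.1,142.9,.12),at(s,294.7,152,.12),"turq",at(t,367,116,.13),"small",at(t,308,155,.08))
print("chuck",at(t,418,223,.084),at(s,399,155,.084))
print("pad",[at(t,u,v,.018) for u,v in((402,203),(440,213),(427,255),(387,242))])
print("tray",[at(t,u,v,.02) for u,v in((270,194),(341,184),(353,264),(281,275))])
print("key",at(t,257,295,.01),"wash",at(t,525,172,.05))
for n,p in(("arb",[.45,.23,.2]),("ch",[.44,-.2,.2])):
  for a in np.arange(0,6.3,.3927):
    j=kinematics.ik(p,q(a)); print(n,round(a,2),None if j is None else j.round(2))
V=None
d=eyes.grab_frame("wrist"); V=d["view"]; m=monitor.sense(); R=Ro.from_quat(m["ee_rot"]).as_matrix()
o=-V[:3,:3].T@V[:3,3]; print("wristcam in tool",R.T@(o-m["position"]),"axes",(R.T@V[:3,:3].T).round(2),d["mtx"][0,0])
E
```

```text
tang tri [0.53018752 0.20824129 0.12464982] top@.127 [0.53090821 0.20835685 0.127     ] side [0.52777677 0.2091232  0.127     ]
collars [array([0.53007493, 0.21042785, 0.053     ]), array([0.47983041, 0.22167824, 0.053     ])] side [0.52763576 0.21010752 0.053     ] [0.47893791 0.22210348 0.053     ]
edge [0.56364657 0.22859496 0.05      ]
edge [0.41009326 0.26805091 0.05      ]
bar [ 0.65840127 -0.06464022  0.12      ] [ 0.6539694  -0.06150953  0.12      ] turq [ 0.70662771 -0.10847717  0.13      ] small [0.64328698 0.00381305 0.08      ]
chuck [ 0.5042229  -0.20665492  0.084     ] [ 0.50333128 -0.20807123  0.084     ]
pad [array([ 0.5475804 , -0.18969516,  0.018     ]), array([ 0.524585  , -0.26866693,  0.018     ]), array([ 0.43828503, -0.2376017 ,  0.018     ]), array([ 0.46754143, -0.1552788 ,  0.018     ])]
tray [array([0.57328707, 0.08416826, 0.02      ]), array([ 0.59034555, -0.06343255,  0.02      ]), array([ 0.42455152, -0.08308729,  0.02      ]), array([0.40655284, 0.06516038, 0.02      ])]
key [0.36631251 0.11594879 0.01      ] wash [ 0.60274439 -0.43967061  0.05      ]
a
[... 913 characters left out ...]
7 [-0.67  0.25  1.67 -0.    1.23 -2.24]
ch 1.96 [-0.67  0.25  1.67 -0.    1.23 -2.63]
ch 2.36 None
ch 2.75 [-0.67  0.25  1.67 -0.    1.23  2.86]
ch 3.14 [-0.67  0.25  1.67 -0.    1.23  2.47]
ch 3.53 [-0.67  0.25  1.67 -0.    1.23  2.08]
ch 3.93 [-0.67  0.25  1.67 -0.    1.23  1.69]
ch 4.32 [-0.67  0.25  1.67 -0.    1.23  1.29]
ch 4.71 [-0.67  0.25  1.67 -0.    1.23  0.9 ]
ch 5.11 [-0.67  0.25  1.67 -0.    1.23  0.51]
ch 5.5 [-0.67  0.25  1.67 -0.    1.23  0.12]
ch 5.89 [-0.67  0.25  1.67 -0.    1.23 -0.28]
ch 6.28 [-0.67  0.25  1.67 -0.    1.23 -0.67]
wristcam in tool [-0.1423158   0.06802153 -0.000872  ] axes [[ 0.   -0.26  0.96]
 [-0.   -0.96 -0.26]
 [ 1.    0.   -0.  ]] 303.10976610450234
```

```bash
python3 - <<'E'
from h import *
env.reach([.5293,.2095,.20],q(1.33))
print(monitor.sense()["clock"],monitor.sense()["position"])
d=snap("wrist","w1",None,1.25)
for p in([.5293,.2095,.127],[.5293,.2095,.055]): print(proj(d,np.array(p)))
E
```

```text
2.95 [0.5295606  0.20884377 0.20001646]
[318.78512612 205.29221296]
[319.13052585 183.90495239]
```

View pics/w1.png

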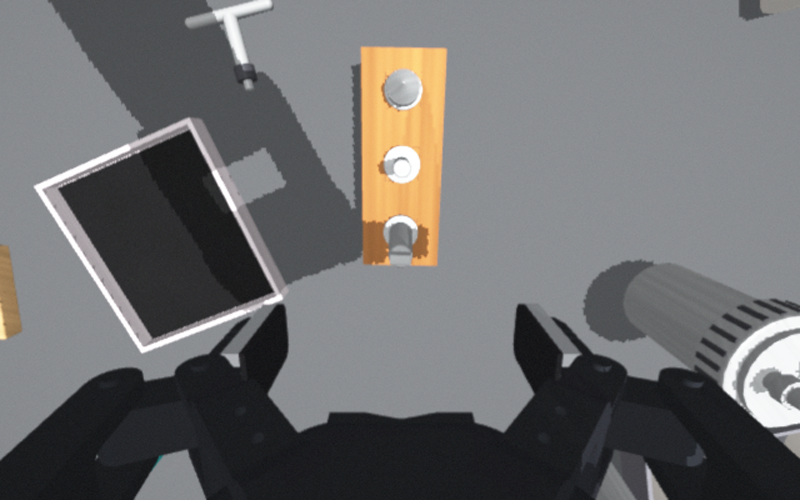

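Wrist view: the arbor's tang is at (401,256) and its collar at (401,231) in the enlarged picture. Both fall within 2 px of the prediction. The fingers will straddle it across the row, clear of the neighbours.

```bash
python3 - <<'E'
from h import *
d=load("w1")
a=at(d,320.8,204.8,.127); b=at(d,320.8,184.8,.055); print(a,b)
p=(a+b)/2; p[2]=.067; p[:2]=(p[:2]+[.5293,.2095])/2; print(p)
print(env.movel(p,.12,guard=15))
env.close_gripper(60)
s=monitor.sense(); print(s["clock"],s["position"],s["finger_gap"],s["contact_force"])
env.movel([p[0],p[1],.14],.10)
env.movel([p[0],p[1],.235],.15)
s=monitor.sense(); print(s["clock"],s["position"],s["finger_gap"],s["contact_force"])
snap("wrist","w2",None,1.25)
E
```

```text
[0.52928845 0.21104238 0.127     ] [0.53055384 0.21086077 0.055     ]
[0.52961057 0.21022579 0.067     ]
False
4.9 [0.52965021 0.21012426 0.06715572] 0.1745369642629137 [-0.97718753 -1.11649986  3.56957541]
6.5667 [0.52917642 0.21011363 0.23374102] 0.17492777081714148 [ 0.62604394 -1.05069941 -2.76033773]
```

View pics/w2.png

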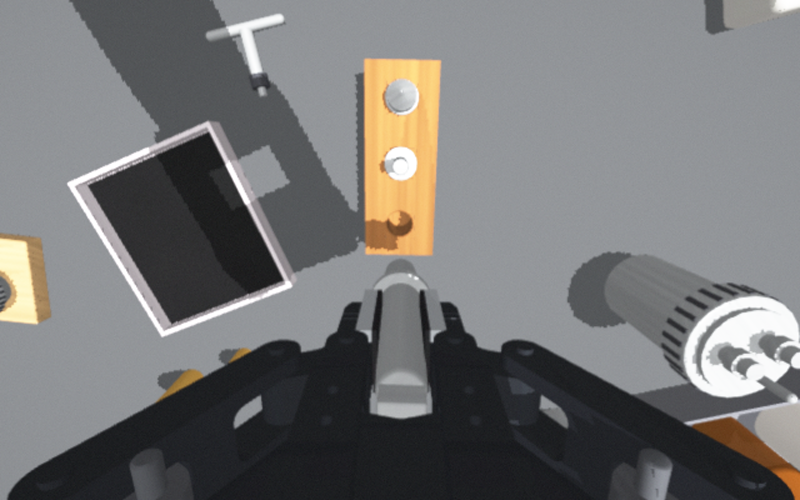

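Wrist view: the arbor is held straight between the pads, with its tip at about (401,265). The rack hole is empty and the neighbours are undisturbed. Next is a hover over the chuck and a close look.

```bash
python3 - <<'E'
from h import *
d=load("w2"); s=monitor.sense(); P=s["position"]
print("pred tip",proj(d,P+[0,0,.0187-.074])*1.25,"collar under",proj(d,P+[0,0,.0187-.036])*1.25,"tang",proj(d,P+[0,0,.0187+.041])*1.25)
env.reach([.5037,-.2072,.215],q(.56))
d=snap("wrist","w3",(160,80,480,320),2.5); P=monitor.sense()["position"]
f=lambda p:(proj(d,np.array(p))-[160,80])*2.5
print(monitor.sense()["clock"],P,"pred tip",f(P+[0,0,.0187-.074]),"mouth",f([.5037,-.2072,.084]))
E
```

```text
pred tip [397.34018546 266.67895705] collar under [396.63982278 292.90623751] tang [393.59756368 406.84959457]
8.2083 [ 0.5041023  -0.20625204  0.21506848] pred tip [394.31837124 338.11276655] mouth [393.7301658  274.32979875]
```

View pics/w3.png

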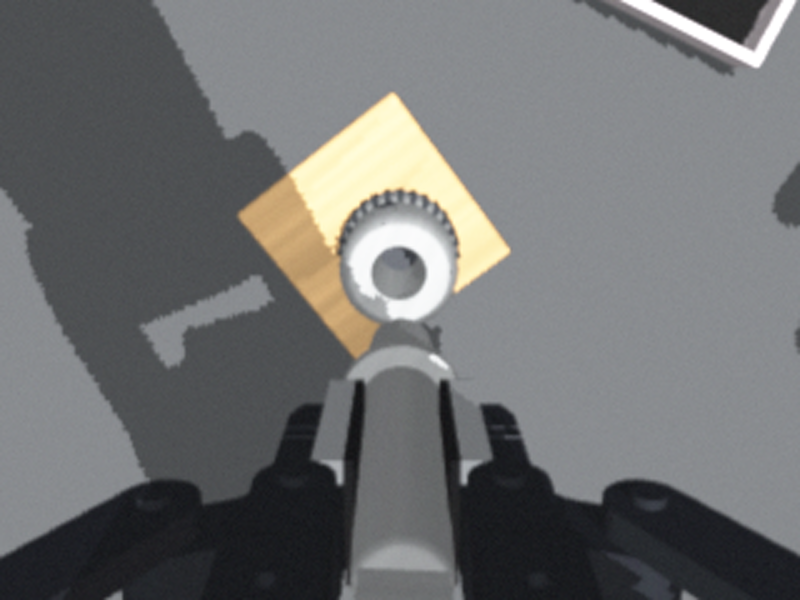

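Wrist view: the mouth is at (400,272) in the crop and the tip end's near edge is at about (401,320). Laterally they are aligned. Fore and aft there is some bias, so I'll lower to just above the mouth and compare the two at nearly the same depth.

```bash
python3 - <<'E'
from h import *
y=np.array([-np.sin(.56),np.cos(.56),0]); p=np.array([.5040,-.2068,.147])+.0015*y
print(env.movel(p,.12,guard=6))
P=monitor.sense()["position"]; print(monitor.sense()["clock"],P)
d=snap("wrist","w4"); s=snap("side","s4")
w=d["frame"][150:250,260:380,::-1]; k=s["frame"][90:210,340:460,::-1]
R=lambda i,a,b:cv2.resize(np.ascontiguousarray(i),(a,b),interpolation=cv2.INTER_CUBIC)
cv2.imwrite("pics/m4.png",np.hstack([R(w,400,333),np.zeros((333,10,3),np.uint8),R(k,333,333)]))
T=P+[0,0,.0187-.074]
print("wrist tip",(proj(d,T)-[260,150])*3.333,"mouth top/side est",(proj(d,np.array([.5037,-.2072,.084]))-[260,150])*3.333)
print("side tip",(proj(s,T)-[340,90])*2.775+[410,0],"tang",(proj(s,T+[0,0,.115])-[340,90])*2.775+[410,0],"mouth",(proj(s,np.array([.5037,-.2072,.084]))-[340,90])*2.775+[410,0])
E
```

```text
False
8.925 [ 0.50363036 -0.20561835  0.14773314]
wrist tip [192.00614232 217.30965946] mouth top/side est [188.70709206 210.77677376]
side tip [572.92644919 172.45976824] tang [589.52682227  31.77134795] mouth [572.7190626  180.80297049]
```

View pics/m4.png

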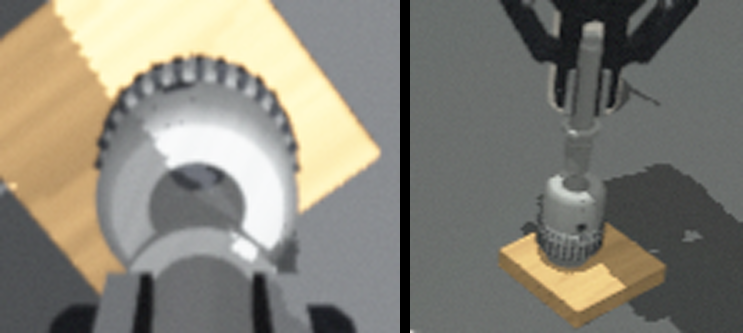

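Left panel: the mouth is centred near (197,208) with radius 48 px, and the collar hides part of it. Right panel: the tip at (577,178) is just over the mouth at (575,183), and the arbor looks plumb. I need the tip's edge, so I'll stretch the contrast in a tight crop.

```bash
python3 - <<'E'
from h import *
d=load("w4"); s=load("s4")
w=d["frame"][190:225,295:345,::-1].astype(float); k=s["frame"][125:170,375:425,::-1].astype(float)
g=lambda i:np.clip((i-30)*1.5,0,255).astype(np.uint8)
R=lambda i,a,b:cv2.resize(i,(a,b),interpolation=cv2.INTER_CUBIC)
cv2.imwrite("pics/m5.png",np.hstack([R(g(w),400,280),R(g(k)[:35],400,280)]))
E
```

```text
(no output)
```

View pics/m5.png

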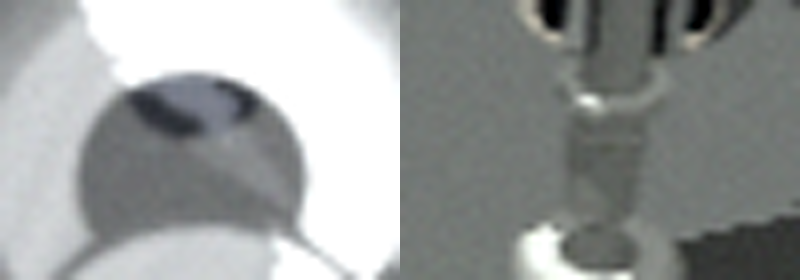

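Left: the mouth is centred at (191,184), r 112. Its dark floor crescent shows, and from w3 the tip carries over to about (203,195) at mouth level. The error is therefore about 1 mm, within the 2.5 mm entry clearance. I'll correct by 0.8 mm and lower under guard.

```bash
python3 - <<'E'
from h import *
y=np.array([-np.sin(.56),np.cos(.56),0]); z=np.array([np.cos(.56),np.sin(.56),0])
p=np.array([.50345,-.2056,.147])+.0008*y-.0006*z
env.movel(p,.05); 
f0=monitor.sense()["contact_force"]
p[2]=.105; g=env.movel(p,.03,guard=8)
s=monitor.sense(); print(g,s["clock"],s["position"],s["contact_force"]-f0)
E
```

```text
True 10.5 [ 0.50297368 -0.20600663  0.10732778] [-0.40035652 -2.21014386  4.53536558]
```

```bash
python3 - <<'E'
from h import *
env.release()
s=monitor.sense(); P=s["position"]
env.movel([P[0],P[1],.25],.15)
c=eyes.grab_frame("wrist"); sd=eyes.grab_frame("side"); np.savez('pics/c6.npz',**{k:c[k] for k in("frame","mtx","k1","view")})
env.reach([.656,-.063,.20],q(.51))
d=snap("wrist","w6")
R=lambda i,a,b:cv2.resize(np.ascontiguousarray(i),(a,b),interpolation=cv2.INTER_CUBIC)
A=c["frame"][100:300,220:420,::-1]; B=sd["frame"][80:220,330:470,::-1]; C=d["frame"][100:300,160:480,::-1]
cv2.imwrite("pics/m6.png",np.vstack([np.hstack([R(A,300,300),R(B,300,300)]),R(C,600,300)[:, :]]))
print(monitor.sense()["clock"],monitor.sense()["position"])
print("bar top pred",(proj(d,np.array([.656,-.063,.12]))-[160,100])*[600/320,1.5]+[0,300])
print("tang pred",(proj(c,np.array([.503,-.206,.168]))-[220,100])*1.5)
E
```

```text
13.3 [ 0.65557599 -0.06450741  0.20080612]
bar top pred [298.25118196 455.85911673]
tang pred [147.63693996 158.09672475]
```

View pics/m6.png

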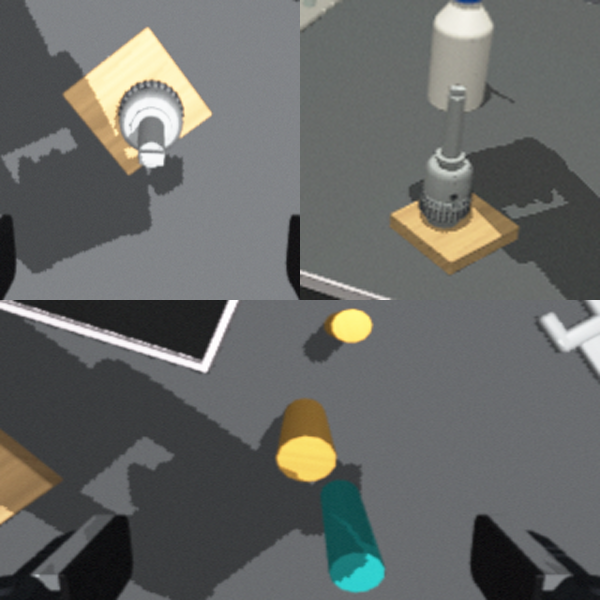

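Top: the arbor stands plumb in the chuck with its collar just above the face. Bottom: the brass bar's top is at (306,457), predicted (298,456), and the turquoise bar is clear of the fingers. Next I take the bar and make a first tap to check the contact height.

```bash
python3 - <<'E'
from h import *
b=np.array([.656,-.063,.060])+.001*np.array([-.488,.873,0])
env.movel(b,.15,guard=15)
env.close_gripper(100)
s=monitor.sense(); print(s["clock"],s["position"],s["finger_gap"])
env.movel([b[0],b[1],.27],.18)
env.reach([.503,-.206,.26],q(.56))
env.movel([.503,-.206,.238],.06); env.hold(.2)
s=monitor.sense(); print(s["clock"],s["position"],s["contact_force"])
z0=.238
g=env.movel([.503,-.206,.219],.010,guard=15)
s=monitor.sense(); print(g,s["clock"],s["position"],s["contact_force"])
env.movel([.503,-.206,s["position"][2]+.008],.03)
s=monitor.sense(); print(s["clock"],s["position"],s["contact_force"])
E
```

```text
14.9833 [ 0.65587933 -0.06204017  0.06045237] 0.2643086727982504
17.8667 [ 0.50311497 -0.2060902   0.23833823] [ 0.12575304 -0.53515872 -3.91200989]
True 19.0917 [ 0.50355661 -0.20650122  0.22700065] [-1.15074147 -0.00808162  5.01008358]
19.55 [ 0.50294862 -0.20599146  0.23483092] [-0.52045466  0.15285457 -4.8343524 ]
```

```bash
python3 - <<'E'
from h import *
for i in range(3):
    env.hold(.2); f0=monitor.sense()["contact_force"][2]
    g=env.movel([.503,-.206,.219],.011,guard=16.5)
    s=monitor.sense(); print(g,s["clock"],s["position"][2],s["contact_force"][2]-f0)
    env.movel([.503,-.206,.235],.03)
d=snap("wrist","w7"); s=eyes.grab_frame("side")
R=lambda i,a,b:cv2.resize(np.ascontiguousarray(i),(a,b),interpolation=cv2.INTER_CUBIC)
cv2.imwrite("pics/m7.png",np.hstack([R(d["frame"][140:340,220:420,::-1],400,400),R(s["frame"][70:210,330:470,::-1],400,400)]))
E
```

```text
True 20.6667 0.2269314792655211 7.9721244683400645
True 22.2417 0.22685338661042123 8.344277168015877
True 23.825 0.22687176108242701 9.221298670235003
```

View pics/m7.png

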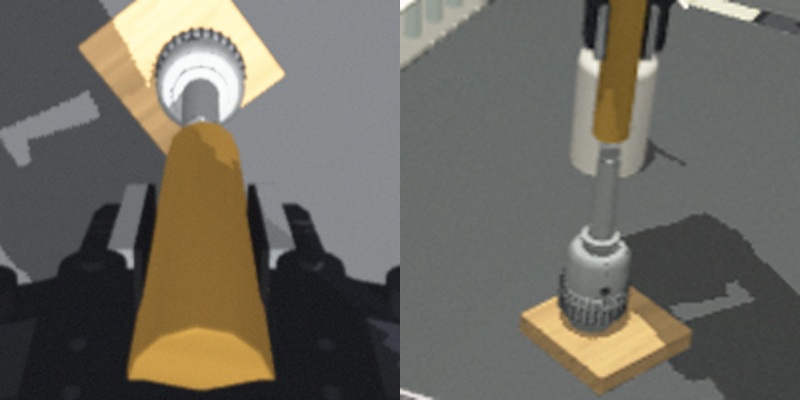

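Left: the bar is centred over the tang, with its foot at (207,130). Right: the collar is close to the chuck face and the arbor is plumb under the bar. Two more taps at 18 N, then I put the bar back.

```bash
python3 - <<'E'
from h import *
for i in range(2):
    env.hold(.2); f0=monitor.sense()["contact_force"][2]
    g=env.movel([.503,-.206,.219],.013,guard=18)
    s=monitor.sense(); print(g,s["clock"],s["position"][2],s["contact_force"][2]-f0)
    env.movel([.503,-.206,.235],.03)
env.movel([.503,-.206,.27],.12)
b=np.array([.65588,-.06204,.060])
env.reach([b[0],b[1],.25],q(.51))
env.movel([b[0],b[1],.08],.15)
g=env.movel([b[0],b[1],.057],.03,guard=6)
s=monitor.sense(); print(g,s["clock"],s["position"],s["contact_force"])
env.hold(.2); env.release(); env.hold(.2)
env.movel([b[0],b[1],.22],.15)
env.reach([.503,-.206,.25],q(.56))
d=snap("wrist","w8"); s=eyes.grab_frame("side"); t=eyes.grab_frame("top")
R=lambda i,a,b:cv2.resize(np.ascontiguousarray(i),(a,b),interpolation=cv2.INTER_CUBIC)
cv2.imwrite("pics/m8.png",np.hstack([R(d["frame"][100:260,240:400,::-1],400,400),R(s["frame"][70:310,230:470,::-1],400,400)]))
print(monitor.sense()["clock"],monitor.sense()["position"])
E
```

```text
True 25.3917 0.22675580930170539 8.276791065462945
True 26.8583 0.22670705075637593 8.920529200386202
True 30.525 [ 0.65576482 -0.06198155  0.06045834] [-0.26438075  0.23787825  4.69340059]
33.7917 [ 0.50381682 -0.20515964  0.24949927]
```

View pics/m8.png

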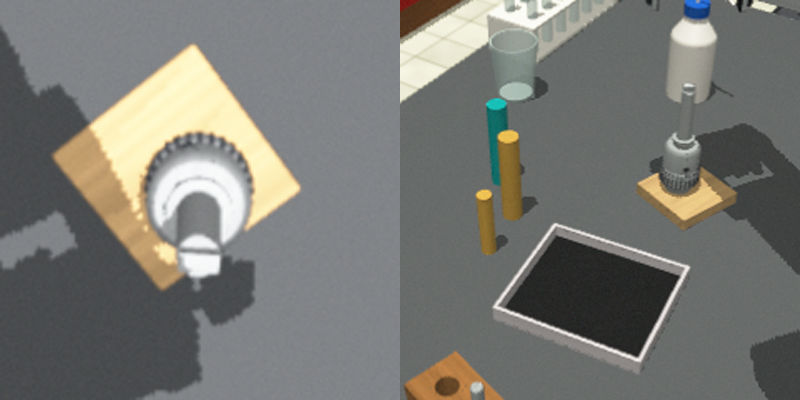

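Left: the arbor is upright in the chuck. Right: the large bar is standing on the bench, and the tray is free. Next I grip the shank and lift slowly, using the wrist force to confirm the chuck comes along.

```bash
python3 - <<'E'
from h import *
def F(): return monitor.sense()["contact_force"][2]
env.movel([.503,-.206,.107],.12,guard=12)
f0=F(); env.close_gripper(80); env.hold(.2)
s=monitor.sense(); print(s["clock"],s["position"],s["finger_gap"])
env.movel([.503,-.206,.15],.03); env.hold(.6); print("lifted",F()-f0)
env.movel([.503,-.206,.207],.10)
env.reach([.4987,.0007,.207],q(.95)); env.hold(.3); print("over tray",F()-f0,monitor.sense()["position"],monitor.sense()["clock"])
s=snap("side","s9",(200,100,440,300),2.5)
E
```

```text
35.9833 [ 0.50300345 -0.20615121  0.10725914] 0.16939232979849803
lifted -5.433055379762546
over tray -6.216362741288547 [4.98786501e-01 9.21074485e-05 2.06898776e-01] 40.025
```

View pics/s9.png

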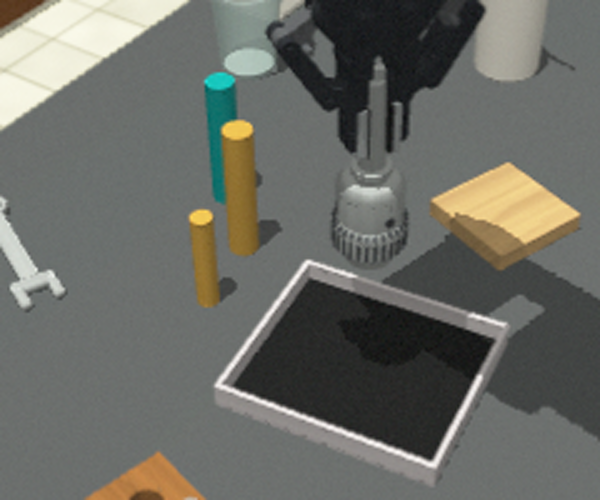

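The chuck hangs plumb on the arbor over the tray, and the pad is left behind. I'll set it down under guard.

```bash
python3 - <<'E'
from h import *
env.movel([.4987,.0007,.105],.10)
g=env.movel([.4987,.0007,.086],.02,guard=5)
s=monitor.sense(); print(g,s["clock"],s["position"],s["contact_force"])
env.hold(.3); env.release(); env.hold(.3)
env.movel([.4987,.0007,.24],.12)
env.reach([.45,-.15,.27],q(.6)); env.hold(.3)
w=eyes.grab_frame("side"); t=eyes.grab_frame("top")
R=lambda i,a,b:cv2.resize(np.ascontiguousarray(i),(a,b),interpolation=cv2.INTER_CUBIC)
cv2.imwrite("pics/m9.png",np.hstack([R(w["frame"][100:300,200:440,::-1],480,400),R(t["frame"][100:300,240:400,::-1],320,400)]))
print(monitor.sense()["clock"]); p=np.array([.4987,.0007,.072])
print("mouth/tang pred side",(proj(w,p)-[200,100])*2,(proj(w,p+[0,0,.083])-[200,100])*2)
E
```

```text
True 41.825 [0.49861655 0.00073118 0.09493669] [-0.35009035  0.926835    4.60177997]
45.5583
mouth/tang pred side [291.92362179 240.71138401] [294.39061535 168.00854303]
```

The viewer's limit of 12 pictures is reached. The contact height (0.0949, expected 0.095) agrees, so I'll check uprightness numerically and hand in.

```bash
python3 - <<'E'
from h import *
w=eyes.grab_frame("side"); a=w["frame"].astype(int).mean(2); b=load("side0")["frame"].astype(int).mean(2)
m=abs(a-b)>30
p=np.array([.4987,.0007,.072])
for h in(.04,.055,.072,.10,.12,.14,.15,.16):
    u,v=proj(w,np.array([.4987,.0007,h])); r=np.where(m[int(round(v)),int(u)-22:int(u)+23])[0]
    print(h,u.round(1),v.round(1),(int(u)-22+r.mean()).round(1) if len(r) else None,len(r))
u,v=proj(w,np.array([.656,-.062,.06])); print("bar px diff vs start",abs(a-b)[int(v)-12:int(v)+12,int(u)-4:int(u)+4].mean())
s=monitor.sense(); print(s["clock"],abs(s["qvel"]).max(),s["finger_gap"])
job.hand_in()
E
```

```text
0.04 345.5 233.1 345.5 26
0.055 345.7 227.2 346.0 25
0.072 346.0 220.4 343.6 20
0.1 346.4 208.6 None 0
0.12 346.7 199.9 None 0
0.14 347.0 190.9 347.0 5
0.15 347.1 186.3 346.0 5
0.16 347.3 181.6 None 0
bar px diff vs start 3.3350694444444433
45.6083 0.004659790564931053 1.0027340526538289
the job is handed in; nothing more can be done
```

The job is handed in at 45.6 s of the 72 s allowed. As far as my checks go, every step was met, but no verdict is reported.

- **Arbor:** I took it from the rack, set it in the chuck and let go. A picture showed it standing plumb with its collar just above the chuck's face.
- **Taps:** I gave six separate taps with the large brass bar, stopped at 15 to 18 N. I couldn't log the peak contact force. The readings just after each stop were only 8 to 9 N, so I rely on the stop having triggered every time.
- **Depth:** The tang's height at contact puts the arbor about 41 mm into the chuck by the chuck_mouth measure, within the allowed range. The tang moved only about 0.3 mm over the six taps.
- **Bar:** It went back to its original spot. The picture shows it standing, and it matches the start image there.
- **Lift:** The chuck hung plumb on the arbor alone. The wrist force changed by about 6 N on lifting, a little less than I expected for its weight. The picture showed the chuck clear of the pad.
- **Tray:** The chuck touched the mat at TCP height 0.0949 m, against 0.095 m expected, and was released near the tray's centre.

I couldn't view a final picture because the viewer's limit of 12 was reached. A pixel check placed the chuck body and the tang within about 2.5 px of the upright prediction. It found nothing on the mid-shank (0.10 to 0.12 m), possibly because grey steel on the grey background gives too little contrast, so it neither confirms nor contradicts the pose there.

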